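# Tip the phone cradle to its next index notch

## Robot

A 6-joint arm with a two-finger parallel gripper is mounted at the origin on a cart in front of the work surface, level with it; the furniture and walls round the work are solid. World frame = base frame: x ahead of the robot, y to its left, z up, the work surface at z = 0. Lengths are in m, angles in degrees, forces in N, time in s.
With the tool pointing down it reaches from about 0.25 to 0.8 m from the base axis. Payload 3.9 kg.
Tool frame: the origin (TCP) lies midway between the tips of the shut fingers; the grasp point (between the pads) lies 19 mm behind it; x points along the fingers, y is the direction in which the jaws open and shut, and the axes are right-handed (so a half turn about x gives the same grasp; the last joint's range is limited). The gripper opens to 85 mm and grips with 20 to 120 N. Pads are 22 mm wide; open, the fingers measure 114 mm over their backs; the gripper's body (76 mm by 85 mm) begins 54 mm behind the grasp point. The pads swing forward as they close: fully open they stand 13 mm farther back than shut.
Start: joints at [74.313, 14.897, -7.913, 67.191, 0, 90], TCP at [0.142, 0.505, 0.194] pointing down, gripper open.
Joint ranges: [-159.42, 159.42], [-47.68, 98.78], [-73.54, 78.23], [-108.79, 121.32], [-90, 84.71], [-180, 180]. Speed limits (degrees/s): [147.25, 147.25, 180, 180, 180, 180].

## Interface

Orientations are given as a 3x3 rotation matrix whose columns are the frame's x, y, z axes.
In Python, from rig import bot, eyes, order gives the robot as it stands. The module is installed in compiled form; this text tells all that it offers.
- The arm moves only by the tool step_arm, never from a script. Its argument "rows" is a list of rows, each a list of 7 numbers: the shift along the world's x, y, z in m, then the turn, a rotation vector about the world's x, y, z in units of 8 degrees (1.0 is 8 degrees), then the opening, from 0 (shut) to 1 (fully open). In form: [[tx, ty, tz, ax, ay, az, claw], ...]. A call has 1 to 12 rows; each row shifts and turns the commanded pose from where the row before left it; what a row does not reach is not made up. A row lasts 1/10 s, in which the tool goes at most 50 mm and 8.59 degrees, less where a joint would pass 70% of its speed; a pose out of reach is approached as far as the arm can. A call is refused whole if a number of a shift passes 0.05 or a number of a turn 1, either way. A call with a gripper value outside its range is refused whole. The fingers move at their own pace and stop on an object; the grip force is fixed at half the most. Time passes only in rows, so rows that do not move let the fingers close. It gives the time, the measured TCP pose, the force and the opening at its end, in the units of the state.
- bot.get_obs(): the state, without advancing time (a new reading comes with each control period).
- eyes.read_camera(name): name is "scene" or "top"; returns the picture (384x512x3 uint8, red, green, blue); there is no depth.
- eyes.camera_model(name): a dict with "mtx" (3x3 intrinsics, pixels), "D" ([k1, k2, p1, p2, k3] as OpenCV has them; the pictures are not rectified), "R" (3x3) and "t" (3): a world point X has camera coordinates R X + t. Camera axes: x right, y down, z forward; pixel columns grow to the right and rows downward; lengths in m; the calibration is good to about 2 mm. A picture is of the moment at which its call begins. camera_model takes no time and is no camera call.
- order.job_done(): hands the job in, once; it reports no verdict.
The state is a dict: "time_s": time; "joint_positions": joint angles; "joint_velocities": joint speeds; "tau": joint torques, N m; "ee_pos": TCP position; "tcp_rot": TCP orientation; "wrist_force": force on the tool from outside, world axes, zero at the start; "torque": the same for the moment, N m; "finger_gap": finger opening in m.
Only numpy, scipy, OpenCV 4.12 (cv2) and the standard library are available. Lean on these libraries where they do the work, as an engineer would, in place of code of your own. Each camera call takes 0.05 s, during which the arm holds its last target. There are 200 camera calls.

## Task

The phone is clamped level in the tilting repair cradle and its left end, with the charging port, has to come up so that the port can be worked on. Take the crank by its black grip, pull the spring collar out until its pin leaves the level notch, turn the crank clockwise (seen from the front, where the crank is) and let the pin drop fully home in the next notch, the one in the yellow stop. Let go and leave the cradle locked there; do not touch the phone and do not disturb the things lying around.

Things in the scene. Friction and masses are not known exactly. Their poses are not given: they have to be found in the camera images.
- stand: Tilting phone cradle, grey and aluminium, fixed on the blue mat, foot 130 (y) x 176 mm (x); origin at the centre of the foot's underside, z up, -x is the front. Between two uprights the cradle holds the phone (148 mm across, along y) on a level axis along x, 105 mm above the underside; the phone's ends swing 80 mm from it. Before the front upright stand the index plate, then the crank.
- grip_mid (a point): Mid-length of the crank's black grip: a level round handle along the stand's x, 16 mm thick, free length 60 mm, freely revolving, 30 mm before the crank arm, with an end flange (23 mm across, 13 mm long) at its front. Its centre is 54 mm from the axis, at the start 0.5 rad left of straight up; clockwise takes it over the top. Moves with the collar. The spring cap on the axis is 25 mm across.
- pivot (a point): Point on the cradle's axis, beneath grip_mid's mid-length while the collar is home; fixed to the stand, same axes. The grip circles about x through this point at 54 mm radius.
- cradle (a joint): Angle of cradle, phone and crank, rad: 0 level (pin in the level notch), positive clockwise seen from the front (phone's left end up), range -0.06 to 1.25. It cannot turn while the pin is in a notch, but for 0.02 rad of play; else it stays where it is left and turns with 1 to 4 N at the grip.
- collar (a joint): How far the spring collar (with arm, pin and grip) is pulled out to the front (stand's -x), m: 0 fully home in a notch, about 0.008 with the pin resting on the plate between notches, 0.0145 at its stop. The spring pushes it home with 6.5 N at 0, 10 N at the stop. Let free and turned at 30 mm/s or slower, the pin springs into the notch by itself and then holds both ways.
- phone: The phone clamped in the cradle, 72 x 148 x 8 mm, screen up; origin at the centre of its underside. Not to be touched.
- screw_tin: Open round tin with screws, 62 mm across, 16 mm high, bystander; origin at the centre of its underside.
- tweezers: Steel tweezers lying flat, 120 mm long, bystander.
- screwdriver: Blue precision screwdriver lying flat, 141 mm long, bystander.
- brush: Black anti-static brush, 120 mm long, bystander.
- loupe: Black eye loupe standing on its rim, 38 mm across, 32 mm high, bystander.
- kapton_roll: Amber tape roll lying flat, 50 mm across, bystander.
- solder_spool: Reel of solder with red flanges, 49 mm across, 28 mm high, bystander.
- plate (a point): Centre of the front face of the dark upright index plate, 128 mm across. The crank's 8 mm pin starts in the plate's level notch. The next notch clockwise, 9.5 mm wide, is in a yellow sector stop, clamped 0.70 to 1.05 rad from level: its place varies, is not reported, must be felt or seen. Both notches lie 44 mm from the axis. The plate's top is 169 mm above the foot's underside, the highest part.

How it is judged:
By the outcome, as a careful person would: the job done as asked, in the order asked, and still so for the second after the job is handed in, with the robot touching nothing.
It also fails if it takes over 38 s, if anything falls off the work surface, if the arm or the gripper's body presses on something with over 40 N, if the wrist force passes 120 N, or if a joint passes its speed limit or range.

## Working session

There is one attempt and no reset: what is moved stays moved. The work goes in short steps, Python scripts to look and compute and a tool call to move; the robot and the scene stay as the last step left them, time stands still between calls to the robot, and variables do not carry over. Pictures are saved under pics/ and viewed, about 8 in all and at most 12, crops included, and the job is handed in when it is done.

Besides the shell and the picture viewer there is one more tool, called as name(argument=value, ...) on one line, values as JSON. step_arm: Moves the arm, as the interface text tells. Its arguments: {"type":"object","properties":{"rows":{"type":"array"}},"required":["rows"]}

```bash
mkdir -p pics; cat > h.py <<'E'
import numpy as np,cv2
from rig import bot,eyes,order
def snap(n,f):
    im=eyes.read_camera(n); cv2.imwrite('pics/'+f,cv2.cvtColor(im,cv2.COLOR_RGB2BGR)); return im
def proj(n,P):
    m=eyes.camera_model(n); r=cv2.Rodrigues(np.array(m['R']))[0]
    return cv2.projectPoints(np.array(P,float).reshape(-1,1,3),r,np.array(m['t'],float),np.array(m['mtx'],float),np.array(m['D'],float))[0].reshape(-1,2)
def ray(n,uv):
    m=eyes.camera_model(n);R=np.array(m['R']);t=np.array(m['t'])
    p=cv2.undistortPoints(np.array(uv,float).reshape(-1,1,2),np.array(m['mtx'],float),np.array(m['D'],float)).reshape(-1,2)
    d=np.c_[p,np.ones(len(p))]@R
    return -R.T@t,d
def onz(n,uv,z):
    c,d=ray(n,uv); return c+d*((z-c[2])/d[:,2])[:,None]
E
python3 - <<'E'
from h import *
s=bot.get_obs();print(s['time_s'],s['ee_pos'],s['tcp_rot'],s['finger_gap'])
for n in('scene','top'):
    snap(n,n+'0.png'); c,d=ray(n,[[256,192]]);print(n,c,d)
a=cv2.imread('pics/scene0.png');cv2.imwrite('pics/scene0b.png',cv2.resize(a,(800,600)))
a=cv2.imread('pics/top0.png');cv2.imwrite('pics/top0b.png',cv2.resize(a,(800,600)))
E
```

```text
0.0 [0.14173965 0.504712   0.19337322] [[-5.58686997e-04  2.70400528e-01  9.62747756e-01]
 [-1.86631860e-03  9.62745948e-01 -2.70401103e-01]
 [-9.99998102e-01 -1.94786363e-03 -3.32201063e-05]] 0.08538590913718516
scene [-0.45504942  1.31715832  0.81432704] [[ 0.54949332 -0.71950958 -0.42533231]]
top [0.31891438 0.05712115 1.2213861 ] [[ 0.21755686 -0.0114644  -0.97609792]]
```

View pics/scene0b.png

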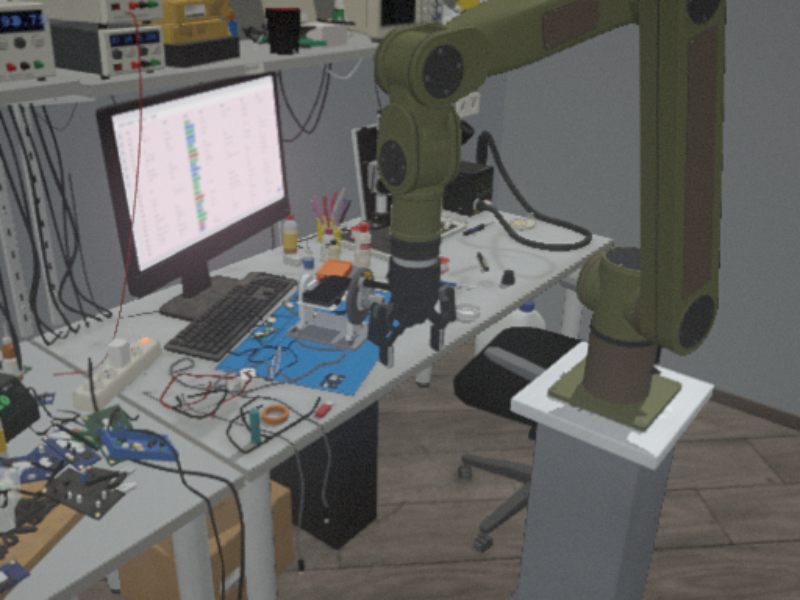

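View pics/top0b.png

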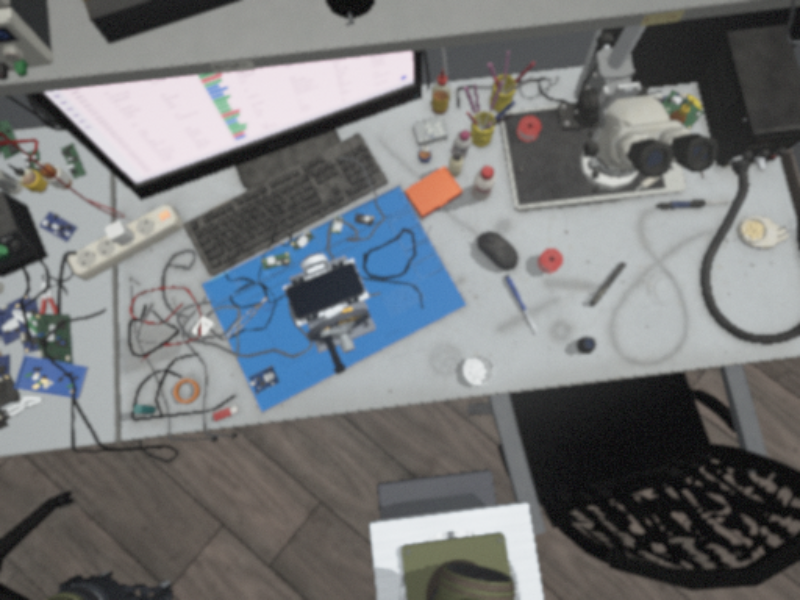

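The scene view shows the stand at about (335,310) of the 800 px picture, partly behind the gripper. The top view shows the stand clearly: phone at (325,290), crank grip at (335,355), with the mat rotated. Next, enlarged crops.

```bash
python3 - <<'E'
import cv2
a=cv2.imread('pics/top0.png')[150:250,160:260];b=cv2.imread('pics/scene0.png')[150:230,170:290]
cv2.imwrite('pics/c1.png',cv2.resize(a,(600,600),interpolation=cv2.INTER_CUBIC))
cv2.imwrite('pics/c2.png',cv2.resize(b,(800,533),interpolation=cv2.INTER_CUBIC))
E
```

```text
(no output)
```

View pics/c1.png

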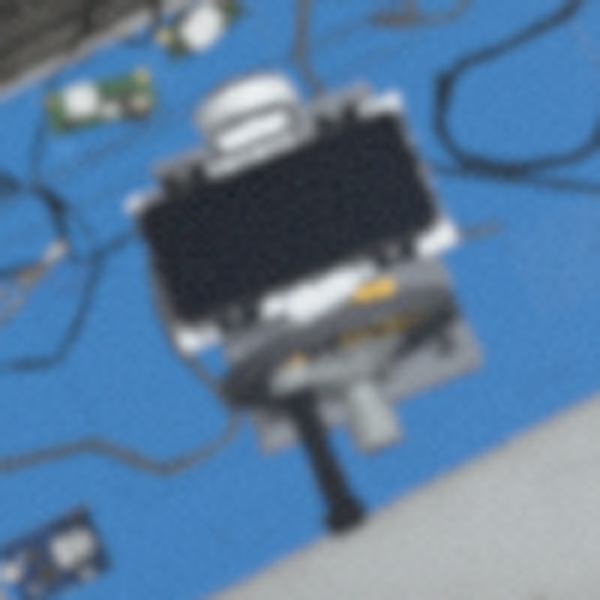

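View pics/c2.png

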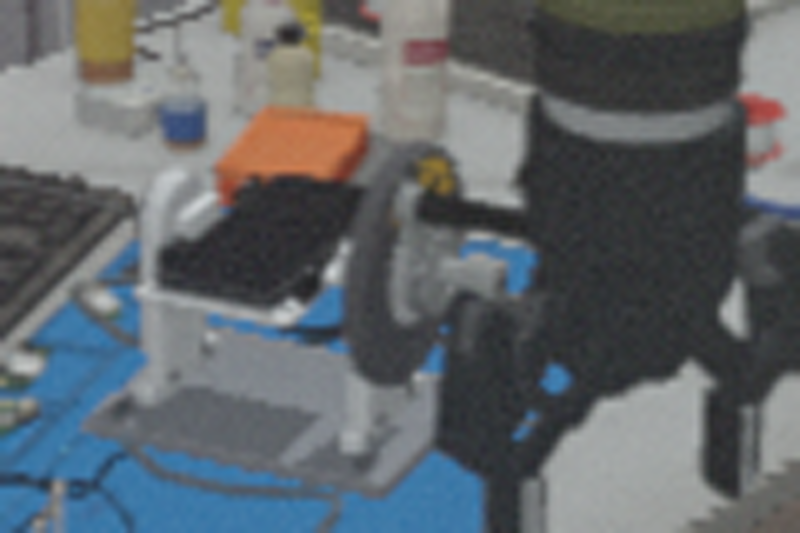

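The top crop shows phone corners at (143,210), (400,112), (440,222) and (187,322). The grip runs from (300,400) to a flange end at (345,515), and the spring cap's front is at about (380,440). The scene crop has the cap front at (498,280), the plate centre at about (400,270), and yellow at (437,177).

```bash
python3 - <<'E'
from h import *
T=lambda p:np.array(p,float)/6+[160,150]-0.4
S=lambda p:np.array(p,float)/6.667+[170,150]-0.4
ph=onz('top',T([[143,210],[400,112],[440,222],[187,322]]),0.112)
print('phone',ph.round(4)); print(np.linalg.norm(np.roll(ph,-1,0)-ph,axis=1))
L=(ph[0]+ph[3]-ph[1]-ph[2]);L/=np.linalg.norm(L);yaw=np.arctan2(-L[0],L[1]);print('yaw',np.degrees(yaw),'c',ph.mean(0))
X=np.array([np.cos(yaw),np.sin(yaw),0]);
# cap triangulate
c1,d1=ray('top',T([[381,440]]));c2,d2=ray('scene',S([[498,280]]))
A=np.c_[d1[0],-d2[0]];s=np.linalg.lstsq(A,c2-c1,rcond=None)[0];print('cap',c1+s[0]*d1[0],c2+s[1]*d2[0])
g=onz('top',T([[345,515],[345,500],[322,455],[300,400]]),0.152);print('grip',g.round(4))
Y=np.array([-X[1],X[0],0])
for p in list(g)+[c1+s[0]*d1[0]]: print('stand-rel to phone c: x %.4f y %.4f'%((p-ph.mean(0))@X,(p-ph.mean(0))@Y))
# foot corners z~.006
E
```

```text
phone [[0.6166 0.2615 0.112 ]
 [0.652  0.1261 0.112 ]
 [0.5917 0.112  0.112 ]
 [0.5559 0.2442 0.112 ]]
[0.1399428  0.06197723 0.13695729 0.06313716]
yaw 14.882497602071572 c [0.60404742 0.18593194 0.112     ]
cap [0.48419254 0.15316806 0.11225023] [0.48395227 0.15300441 0.11220026]
grip [[0.4445 0.1705 0.152 ]
 [0.4517 0.1698 0.152 ]
 [0.4746 0.1786 0.152 ]
 [0.5024 0.1865 0.152 ]]
stand-rel to phone c: x -0.1581 y 0.0260
stand-rel to phone c: x -0.1514 y 0.0235
stand-rel to phone c: x -0.1270 y 0.0262
stand-rel to phone c: x -0.0981 y 0.0267
stand-rel to phone c: x -0.1242 y -0.0009
```

step_arm(rows=[[0,0,0.04,0,0,0,1],[0,0,0.04,0,0,0,1],[0.025,-0.025,0,0,0.0,0.5,1],[0.03,-0.03,0,0,0,0.5,1],[0.03,-0.03,0,0,0,0.5,1],[0.03,-0.03,0,0,0,0.5,1],[0.03,-0.03,0,0,0,0.5,1],[0.03,-0.03,0,0,0,0.5,1],[0.03,-0.03,0,0,0,0.5,1],[0.03,-0.03,0,0,0,0.32,1],[0.03,-0.03,0,0,0,0,1],[0,0,0,0,0,0,1]])

```text
time_s: 1.3
ee_pos: [0.4097, 0.2371, 0.2736]
tcp_rot: [[0.001, -0.25, 0.968], [-0.002, 0.968, 0.25], [-1.0, -0.002, 0.0]]
wrist_force: [-0.2, 0.4, -0.5]
finger_gap: 0.0855
```

```bash
python3 - <<'E'
from h import *
s=bot.get_obs();print(s['time_s'],s['joint_positions'],s['ee_pos'],s['tcp_rot'])
a=snap('scene','s1.png')
cv2.imwrite('pics/s1c.png',cv2.cvtColor(cv2.resize(a[100:260,160:340],(720,640))[:600],cv2.COLOR_RGB2BGR))
P=np.array([[.4775,.1791,.155],[.4842,.1541,.108]]);print(proj('scene',P),proj('top',P))
E
```

```text
1.3 [30.13648553  8.50646838 -4.40488954 77.11172639 -0.10595655 15.64436777] [0.4097171  0.23708895 0.27360457] [[ 5.80019457e-04 -2.50246625e-01  9.68181951e-01]
 [-1.80160356e-03  9.68180281e-01  2.50247273e-01]
 [-9.99998209e-01 -1.88942834e-03  1.10718189e-04]]
[[241.00460095 182.9563026 ]
 [244.01637068 192.80232348]] [[212.85453603 224.30779946]
 [222.93447906 223.1618593 ]]
```

View pics/s1c.png

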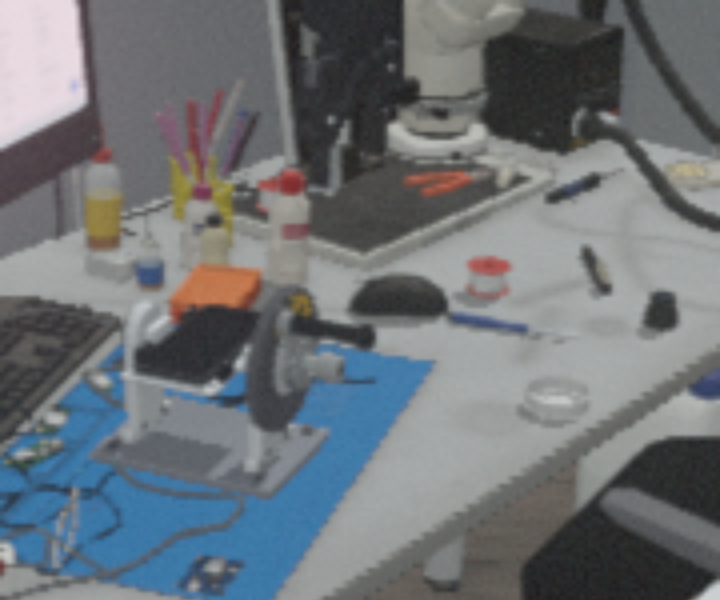

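The grip runs from crop (298,322) to flange (372,335), and the predicted grip_mid at (324,332) matches. The gripper isn't in the crop, so I'll check where it should project.

```bash
python3 - <<'E'
from h import *
print(proj('scene',[[.41,.237,.274],[.142,.505,.194]]))
a=cv2.imread('pics/s1.png')
b=snap('top','t1.png')[...,::-1]
cv2.imwrite('pics/s1t.png',np.hstack([cv2.resize(a,(400,300)),cv2.resize(b,(400,300))]))
E
```

```text
[[246.42586986 159.122034  ]
 [262.13583726 247.40699187]]
```

View pics/s1t.png

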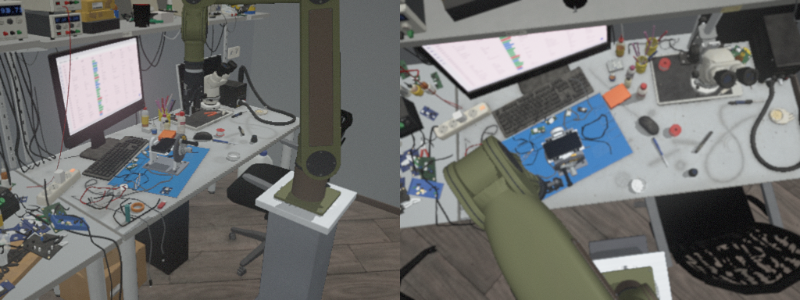

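The gripper is where it should be: its tips sit above and behind the stand in the scene view. Now moving over the grip and down.

step_arm(rows=[[0.034,-0.029,0,0,0,0,1],[0.034,-0.029,0,0,0,0.05,1],[0,0,-0.03,0,0,0,1],[0,0,-0.03,0,0,0,1],[0,0,-0.03,0,0,0,1],[0,0,-0.025,0,0,0,1],[0,0,-0.02,0,0,0,1],[0,0,0,0,0,0,1],[0,0,0,0,0,0,1]])

```text
time_s: 2.3
ee_pos: [0.4742, 0.1834, 0.1394]
tcp_rot: [[-0.001, -0.265, 0.964], [-0.0, 0.964, 0.265], [-1.0, 0.0, -0.001]]
wrist_force: [1.7, 0.5, -0.3]
finger_gap: 0.0852
```

```bash
python3 - <<'E'
from h import *
a=snap('scene','s2.png')
cv2.imwrite('pics/s2c.png',cv2.cvtColor(cv2.resize(a[130:230,180:300],(720,600),interpolation=cv2.INTER_CUBIC),cv2.COLOR_RGB2BGR))
E
```

```text
(no output)
```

View pics/s2c.png

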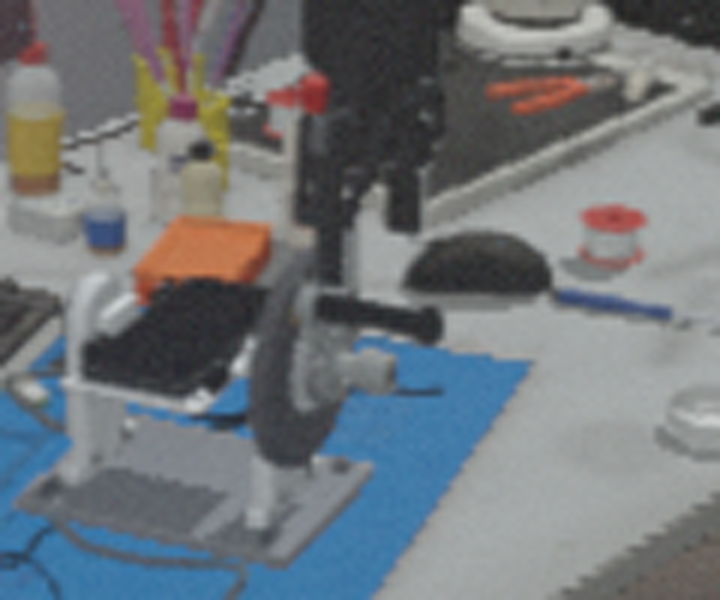

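The fingers are at crop (335,285) for the near one and (403,230) for the far one, with the grip from (315,308) to (440,325). I'll check these against the expected projections.

```bash
python3 - <<'E'
from h import *
s=bot.get_obs();p=s['ee_pos'];y=s['tcp_rot'][:,1];print(p,s['wrist_force'])
P=[p+[0,0,.013]+k*y for k in(-.05,.05)]+[p,p+[0,0,.016]]
P=np.array(P+[[.4775,.1791,.155]])
print((proj('scene',P)-[180,130])*6)
X=np.array([np.cos(np.radians(14.9)),np.sin(np.radians(14.9)),0])
print((proj('scene',[P[4]-X*a for a in(-.03,0,.03,.043)])-[180,130])*6)
snap('top','t2.png')
b=cv2.imread('pics/t2.png')[150:250,160:260];cv2.imwrite('pics/t2c.png',cv2.resize(b,(600,600),interpolation=cv2.INTER_CUBIC))
E
```

```text
[0.47503851 0.18346563 0.14015799] [0.76222405 0.39440572 1.48908634]
[[400.86622074 291.67838016]
 [325.90272226 358.97397536]
 [364.07981591 345.92353057]
 [364.43292629 319.46737137]
 [366.02760568 317.73781561]]
[[316.92208292 307.927795  ]
 [366.02760568 317.73781561]
 [415.79528576 327.67968666]
 [437.56955022 332.02929931]]
```

View pics/t2c.png

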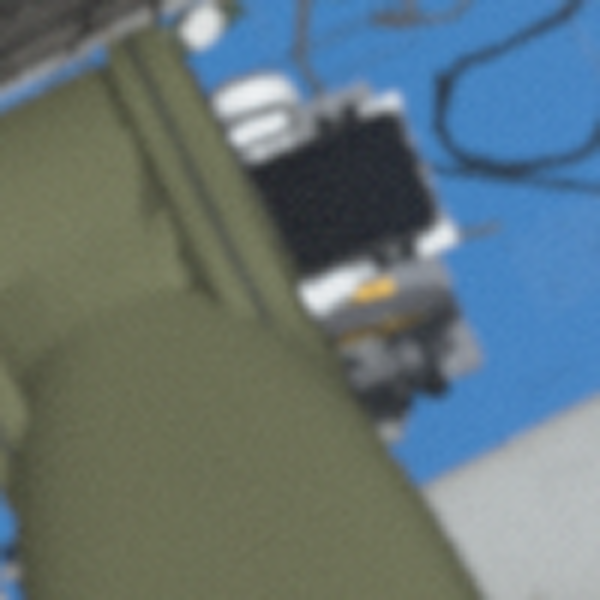

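The fingertips look about 40 mm higher than the TCP implies, and only the dark parts of the fingers stand out. Differencing the images numerically should reveal the true finger extent without using another view.

```bash
python3 - <<'E'
from h import *
a=cv2.imread('pics/s1.png').astype(int);b=cv2.imread('pics/s2.png').astype(int)
d=abs(a-b).max(2)
g=b.sum(2)//3
print('cols 226..256; diff | s2 gray')
for r in range(156,200,1): print(r,''.join(' .:#'[min(3,v//15)] for v in d[r,220:262]),' '.join('%3d'%v for v in g[r,228:254:1]))
E
```

```text
cols 226..256; diff | s2 gray
156          ########::....... ...             146  97  55  50  56  54  55  52  56  51  45  48  54  57  56  48  53  56  56  50  55  48  50  57  66  68
157         .########:.....   .... ..          128  89  58  52  54  54  52  55  52  48  55  57  57  51  54  66  72  74  58  54  47  56  62  93  81  63
158         .########:    .  .... #.           126  86  53  54  54  57  51  53  49  66  78  77  66  56  53  68  58  56  50  51  53  79 114  92  72  72
159         .##########:::.  .... :.           130  88  53  56  50  58  53  56  49  58  58  56  58  51  49  67  58  49  52  50  47  65 103  85  68  69
160         .#############. ........           136  92  56  72  62  56  52  57  51  62  61  57  52  58  89  91  66  45  47  53  51  56  95  83  74  68
161         .########:####. .:::. ..           135  85  57  82  69  54  47  55  50  95  79  54  52  78 147 150 101  59  50  49  51  61  96  86  72  81
162         .########.###.  #####:..           116  71  50  65  60  57  53  52  61 111  90  53  80 123 132 145 102  54  47  49  48  55  95  89  93 130
163         :
[... 4873 characters left out ...]
 122  93  88  96 103  99 100  92  86  99 102 106 113 109 108  99  84  77  79  77  75  75  76  88
196                                             83 118 123 110  88  90  89  97  89 102 118 116 115 122 123 121 121 117 121 119 115 118 118 117 118 117
197                                             74 117 130 126 107  85  77  74  75 108 119 123 117 120 120 117 119 121 119 121 118 120 121 120 119 119
198                                             67  83 103  96  82  70  69  71  89 114 113 118 121 122 114 118 112 123 123 121 121 117 119 117 115 119
199                                             71  65  71  66  71  66  67  72 102 119 123 121 126 122 119 119 120 120 121 115 119 116 121 118 121 121
```

```bash
python3 - <<'E'
from h import *
s=bot.get_obs();p=s['ee_pos'];y=s['tcp_rot'][:,1]
for h in(.013,.05):
  Q=[p+[0,0,h]+k*y for k in(-.057,-.0425)]
  print(h,(proj('top',Q)-[160,150])*6,proj('scene',Q))
Q=[p+[0,0,h]+k*y for h in(.013,.05) for k in(.0425,.057)];print(proj('scene',Q))
# near tip pixel row178 col236: height if y offset +.05
for uv in([236,178.5],[247.5,168]):
  c,d=ray('scene',[uv]);
  # intersect with vertical plane containing tool y-axis line (x-normal = tool z)
  n=s['tcp_rot'][:,2]; t=((p-c)@n)/(d[0]@n); q=c+t*d[0]; print(uv,q,'along y',(q-p)@y,'h',q[2]-p[2])
a=cv2.imread('pics/top0.png').astype(int);b=cv2.imread('pics/t2.png').astype(int);g=b.sum(2)//3;D=abs(a-b).max(2)
for r in range(200,225): print(r,''.join(' .:#'[min(3,v//15)] for v in D[r,210:245]),' '.join('%3d'%v for v in g[r,215:240]))
print(s['joint_positions'])
E
```

```text
0.013 [[419.57494815 406.37734796]
 [391.50627151 417.76849474]] [[247.52469323 177.72607856]
 [245.80303603 179.26790806]]
0.05 [[412.93593432 394.45388886]
 [383.88436519 406.22835627]] [[247.72075846 167.65296472]
 [245.98472633 169.13326925]]
[[235.17228792 188.78851661]
 [233.26141419 190.49988796]
 [235.25963871 178.27903922]
 [233.3307867  179.92395952]]
[236, 178.5] [0.46569529 0.21912945 0.18764963] along y 0.0370523328927138 h 0.047114441879088115
[247.5, 168] [0.49001027 0.1304457  0.19004075] along y -0.054903499571850395 h 0.049505559395690374
200 #:                                  192 168 147 128 121 122 121 113 110 108 104 101  98  98  94  92  94  86  83  82  92 115 126 131 131
201 ##.                                 156 134 121 112 108 105 106 107 105 104 101  96  94  91  90  90  81  75  73  71  83 105 124 131 131
202 ###                                 121 110 105 104 105 104 104 105 106 109 100  96  88  84  81  77  75  68  65  67  79 101 124 132 133
203 ###.                                107 103 104 102 100 100 102 104 101 100 101  91  84  76  72  71  67  60  63  
[... 2361 characters left out ...]
0 130 132 129 131 131 131 130 132 131 132
221 ###:.#########::..                  100  99 101  95  95  89  88  95 117 136 138 130 128 134 132 130 129 127 131 133 130 132 130 129 130
222 ####:#########.                     101 102 102  98  98  96  93  95 118 139 143 140 134 132 131 131 130 130 134 131 129 131 133 135 132
223 ##############:                     105 103 101  99  99  98  94  93 104 122 131 132 131 129 130 128 133 131 129 132 131 133 133 130 132
224 ###############.                    103 103 101 102  98  97  96  92  92 107 120 128 130 131 130 131 131 132 132 131 133 131 129 133 133
[ 2.10870793e+01  1.50086393e+01 -1.60424021e+01  5.88238066e+01
  7.15085047e-03  5.75147876e+00]
```

Both cameras agree horizontally, but the visible tips are about 48 mm behind the TCP instead of 13. Closing here is low-risk and tells which is right: the gap will read about 16 mm if the grip is between the pads, and 0 if not.

step_arm(rows=[[0,0,0,0,0,0,0.1],[0,0,0,0,0,0,0.1],[0,0,0,0,0,0,0.1],[0,0,0,0,0,0,0.1],[0,0,0,0,0,0,0.1],[0,0,0,0,0,0,0.1],[0,0,0,0,0,0,0.1]])

```text
time_s: 3.1
ee_pos: [0.4749, 0.1824, 0.1392]
tcp_rot: [[-0.0, -0.263, 0.965], [-0.0, 0.965, 0.263], [-1.0, -0.0, -0.0]]
wrist_force: [-0.7, 0.5, 0.5]
finger_gap: 0.0087
```

```bash
python3 - <<'E'
from h import *
a=snap('scene','s3.png');s=bot.get_obs();print(s['time_s'],s['ee_pos'],s['wrist_force'],s['finger_gap'])
cv2.imwrite('pics/s3c.png',cv2.cvtColor(cv2.resize(a[130:210,190:290],(750,600),interpolation=cv2.INTER_CUBIC),cv2.COLOR_RGB2BGR))
E
```

```text
3.15 [0.47492332 0.18238769 0.13915248] [ 0.35807356 -0.23469347  0.86034961] 0.008865044458845329
```

View pics/s3c.png

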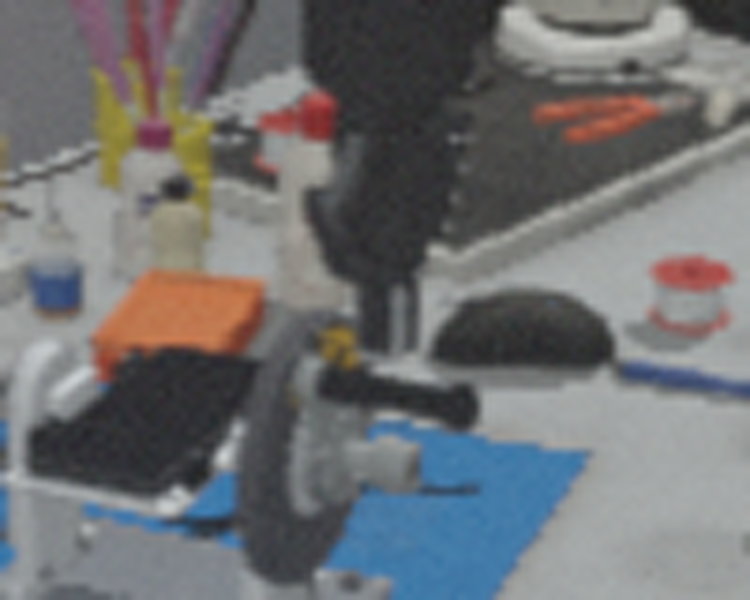

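The fingers closed on nothing and stand visibly above the grip: tips at crop (390,347), grip top at about (390,375). So the fingers really are about 40 mm higher than the reported TCP. I'll trust the relative picture: open, centre and descend about 25 mm while watching force, then look again.

step_arm(rows=[[0.003,-0.003,0,0,0,0,0.7],[0,0,0,0,0,0,0.7],[0,0,0,0,0,0,0.7],[0,0,0,0,0,0,0.7],[0,0,0,0,0,0,0.7],[0,0,-0.006,0,0,0,0.7],[0,0,-0.006,0,0,0,0.7],[0,0,-0.006,0,0,0,0.7],[0,0,-0.006,0,0,0,0.7],[0,0,0,0,0,0,0.7],[0,0,0,0,0,0,0.7]])

```text
time_s: 4.25
ee_pos: [0.4777, 0.1794, 0.1149]
tcp_rot: [[-0.001, -0.263, 0.965], [-0.0, 0.965, 0.263], [-1.0, -0.0, -0.001]]
wrist_force: [-0.3, -0.7, -0.4]
finger_gap: 0.0599
```

step_arm(rows=[[0,0,-0.006,0,0,0,0.7],[0,0,-0.006,0,0,0,0.7],[0,0,-0.005,0,0,0,0.7],[0,0,0,0,0,0,0.7],[0,0,0,0,0,0,0.7]])

```text
time_s: 4.75
ee_pos: [0.4777, 0.1794, 0.098]
tcp_rot: [[-0.001, -0.263, 0.965], [-0.0, 0.965, 0.263], [-1.0, -0.0, -0.001]]
wrist_force: [-0.8, 0.5, 0.4]
finger_gap: 0.0599
```

```bash
python3 - <<'E'
from h import *
a=snap('scene','s4.png');s=bot.get_obs();print(s['time_s'],s['ee_pos'],s['wrist_force'],s['finger_gap'])
cv2.imwrite('pics/s4c.png',cv2.cvtColor(cv2.resize(a[140:204,200:280],(750,600),interpolation=cv2.INTER_CUBIC),cv2.COLOR_RGB2BGR))
E
```

```text
4.8 [0.47797854 0.17942016 0.09820678] [ 0.49236636 -0.40621417 -0.29572921] 0.05967854839993885
```

View pics/s4c.png

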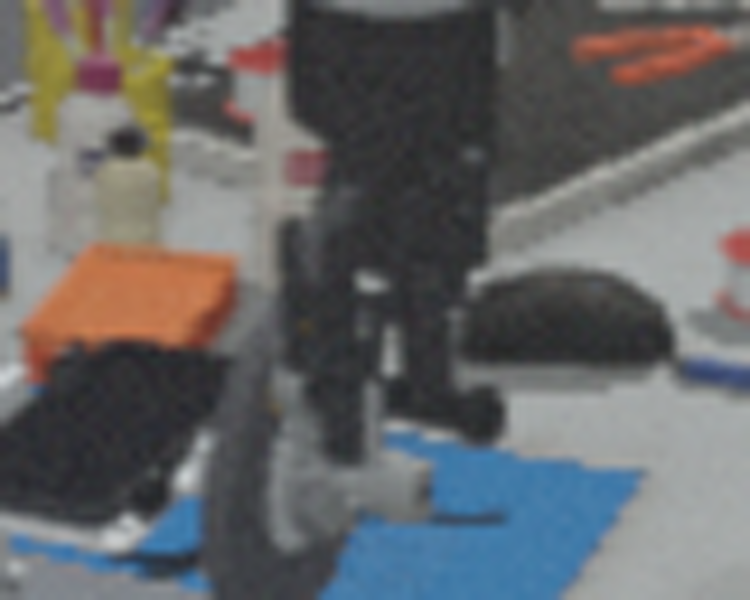

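The near finger now stands in front of the grip, with its tip at crop (345,460), about 8 mm below the grip's centre. I'll lower 8 mm more and close.

step_arm(rows=[[0,0,-0.004,0,0,0,0.7],[0,0,-0.004,0,0,0,0.7],[0,0,0,0,0,0,0],[0,0,0,0,0,0,0],[0,0,0,0,0,0,0],[0,0,0,0,0,0,0],[0,0,0,0,0,0,0],[0,0,0,0,0,0,0]])

```text
time_s: 5.6
ee_pos: [0.4779, 0.1798, 0.0905]
tcp_rot: [[0.0, -0.264, 0.965], [0.001, 0.965, 0.264], [-1.0, 0.001, 0.0]]
wrist_force: [-2.3, 1.4, 1.0]
finger_gap: 0.0146
```

Gap is 14.6 mm, so the grip is held. Pulling the collar out 12 mm along the stand's -x.

step_arm(rows=[[-0.0029,-0.0008,0,0,0,0,0],[-0.0029,-0.0008,0,0,0,0,0],[-0.0029,-0.0008,0,0,0,0,0],[-0.0029,-0.0008,0,0,0,0,0],[0,0,0,0,0,0,0],[0,0,0,0,0,0,0]])

```text
time_s: 6.2
ee_pos: [0.4708, 0.177, 0.091]
tcp_rot: [[0.008, -0.263, 0.965], [0.001, 0.965, 0.263], [-1.0, -0.001, 0.008]]
wrist_force: [8.2, 1.0, -4.8]
finger_gap: 0.0145
```

step_arm(rows=[[-0.0025,-0.0007,0,0,0,0,0],[-0.0025,-0.0007,0,0,0,0,0],[0,0,0,0,0,0,0],[0,0,0,0,0,0,0]])

```text
time_s: 6.6
ee_pos: [0.4665, 0.1757, 0.091]
tcp_rot: [[0.009, -0.263, 0.965], [0.001, 0.965, 0.263], [-1.0, -0.001, 0.009]]
wrist_force: [9.0, 1.3, -5.2]
finger_gap: 0.0147
```

Force is about 9 N at 12 mm, matching the spring, so the pin is clear of the notch. Turning 0.5 rad clockwise while pulled out.

step_arm(rows=[[0.0006,-0.0023,0.0012,0,0,0,0],[0.0006,-0.0024,0.0012,0,0,0,0],[0.0007,-0.0024,0.0009,0,0,0,0],[0.0007,-0.0025,0.0009,0,0,0,0],[0.0007,-0.0025,0.0007,0,0,0,0],[0.0007,-0.0025,0.0007,0,0,0,0],[0.0007,-0.0026,0.0004,0,0,0,0],[0.0007,-0.0026,0.0004,0,0,0,0],[0.0007,-0.0026,0.0001,0,0,0,0],[0.0007,-0.0026,0.0001,0,0,0,0],[0,0,0,0,0,0,0]])

```text
time_s: 7.7
ee_pos: [0.4729, 0.1508, 0.0971]
tcp_rot: [[0.008, -0.263, 0.965], [0.002, 0.965, 0.263], [-1.0, -0.0, 0.008]]
wrist_force: [8.5, 2.9, -7.5]
finger_gap: 0.0145
```

step_arm(rows=[[0.0026,0.0007,0,0,0,0,0],[0.0026,0.0007,0,0,0,0,0],[0.0026,0.0007,0,0,0,0,0],[0,0,0,0,0,0,0],[0,0,0,0,0,0,0]])

```text
time_s: 8.2
ee_pos: [0.4778, 0.1522, 0.097]
tcp_rot: [[0.003, -0.263, 0.965], [0.0, 0.965, 0.263], [-1.0, -0.001, 0.003]]
wrist_force: [6.8, 1.4, -5.4]
finger_gap: 0.0146
```

step_arm(rows=[[0,0,0,0,0,0,0.26],[0,0,0,0,0,0,0.26],[0,0,0,0,0,0,0.26],[0,0,0,0,0,0,0.26]])

```text
time_s: 8.6
ee_pos: [0.4753, 0.1517, 0.0967]
tcp_rot: [[-0.001, -0.263, 0.965], [-0.0, 0.965, 0.263], [-1.0, -0.0, -0.001]]
wrist_force: [0.1, 0.1, -0.1]
finger_gap: 0.0221
```

step_arm(rows=[[0.0006,-0.0023,0,0,0,0,0.26],[0.0006,-0.0023,0,0,0,0,0.26],[0.0006,-0.0023,-0.0001,0,0,0,0.26],[0.0006,-0.0023,-0.0003,0,0,0,0.26],[0.0006,-0.0023,-0.0005,0,0,0,0.26],[0,0,0,0,0,0,0.26]])

```text
time_s: 9.2
ee_pos: [0.4791, 0.1403, 0.0959]
tcp_rot: [[0.0, -0.263, 0.965], [0.0, 0.965, 0.263], [-1.0, 0.0, 0.0]]
wrist_force: [0.1, 1.5, -0.2]
finger_gap: 0.022
```

step_arm(rows=[[0.0006,-0.0022,-0.0006,0,0,0,0.26],[0.0006,-0.0022,-0.0007,0,0,0,0.26],[0.0006,-0.0022,-0.0008,0,0,0,0.26],[0,0,0,0,0,0,0.26]])

```text
time_s: 9.6
ee_pos: [0.481, 0.1327, 0.0937]
tcp_rot: [[0.0, -0.263, 0.965], [-0.002, 0.965, 0.263], [-1.0, -0.002, -0.0]]
wrist_force: [-1.1, 0.8, 0.7]
finger_gap: 0.0222
```

step_arm(rows=[[0.0006,-0.0021,-0.0009,0,0,0,0.26],[0.0006,-0.0021,-0.0009,0,0,0,0.26],[0,0,0,0,0,0,0.26]])

```text
time_s: 9.9
ee_pos: [0.4821, 0.1285, 0.0918]
tcp_rot: [[0.0, -0.263, 0.965], [-0.002, 0.965, 0.263], [-1.0, -0.002, -0.0]]
wrist_force: [-0.2, -1.1, -0.7]
finger_gap: 0.0222
```

step_arm(rows=[[0.0005,-0.002,-0.001,0,0,0,0.26],[0.0005,-0.002,-0.001,0,0,0,0.26],[0,0,0,0,0,0,0.26]])

```text
time_s: 10.2
ee_pos: [0.4828, 0.125, 0.0898]
tcp_rot: [[-0.0, -0.263, 0.965], [-0.001, 0.965, 0.263], [-1.0, -0.001, -0.001]]
wrist_force: [0.4, -0.0, -0.4]
finger_gap: 0.022
```

```bash
python3 - <<'E'
from h import *
a=snap('scene','s5.png');F=[]
for i in range(4): eyes.read_camera('scene');F.append(bot.get_obs()['wrist_force'])
s=bot.get_obs();print(s['time_s'],s['ee_pos'],np.mean(F,0),s['finger_gap'])
cv2.imwrite('pics/s5c.png',cv2.cvtColor(cv2.resize(a[150:206,200:270],(750,600),interpolation=cv2.INTER_CUBIC),cv2.COLOR_RGB2BGR))
E
```

```text
10.45 [0.48296729 0.12558918 0.09003406] [ 0.12785262  0.30565538 -0.05128238] 0.022147143585182563
```

View pics/s5c.png

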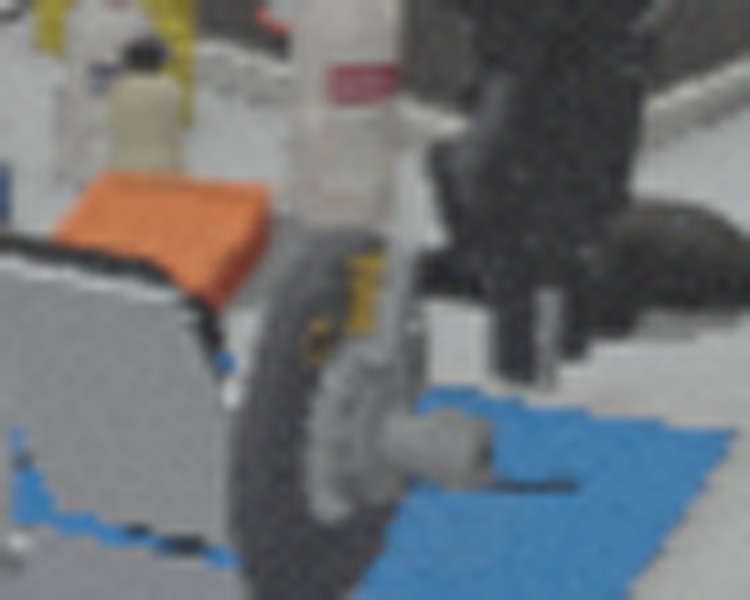

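The phone's left end is clearly rising (grey underside at crop (100,400)). The crank arm is past the yellow stop's near end at (365,290), and the fingers are around the grip. There's no resistance yet, so I'll continue slowly.

step_arm(rows=[[0.0005,-0.0019,-0.0011,0,0,0,0.26],[0.0005,-0.0019,-0.0011,0,0,0,0.26]])

```text
time_s: 10.65
ee_pos: [0.4839, 0.1226, 0.0878]
tcp_rot: [[-0.0, -0.264, 0.965], [0.002, 0.965, 0.264], [-1.0, 0.002, 0.0]]
wrist_force: [-2.1, 5.2, 0.1]
finger_gap: 0.0223
```

step_arm(rows=[[0.0005,-0.0019,-0.0012,0,0,0,0.26],[0,0,0,0,0,0,0.26]])

```text
time_s: 10.85
ee_pos: [0.484, 0.1225, 0.0865]
tcp_rot: [[-0.001, -0.265, 0.964], [0.006, 0.964, 0.265], [-1.0, 0.006, 0.0]]
wrist_force: [-1.0, 8.0, -0.5]
finger_gap: 0.0226
```

Blocked with 8 N: the pin seems to have dropped in. Checking the hold in the other direction.

step_arm(rows=[[-0.0005,0.002,0.0011,0,0,0,0.26],[-0.0005,0.002,0.0011,0,0,0,0.26],[-0.0005,0.002,0.0005,0,0,0,0.26],[-0.0005,0.002,0,0,0,0,0.26],[0,0,0,0,0,0,0.26]])

```text
time_s: 11.35
ee_pos: [0.4824, 0.1279, 0.0893]
tcp_rot: [[-0.0, -0.263, 0.965], [-0.0, 0.965, 0.263], [-1.0, -0.0, -0.0]]
wrist_force: [0.4, -0.0, 0.8]
finger_gap: 0.0222
```

step_arm(rows=[[-0.0005,0.0015,0,0,0,0,0.26],[-0.0005,0.0015,0,0,0,0,0.26],[-0.0005,0.0015,0,0,0,0,0.26],[0,0,0,0,0,0,0.26]])

```text
time_s: 11.75
ee_pos: [0.4814, 0.1311, 0.0894]
tcp_rot: [[0.001, -0.263, 0.965], [-0.003, 0.965, 0.263], [-1.0, -0.003, 0.0]]
wrist_force: [1.6, -4.1, -0.7]
finger_gap: 0.0224
```

step_arm(rows=[[-0.0004,0.0015,0,0,0,0,0.26],[0,0,0,0,0,0,0.26],[0,0,0,0,0,0,0.26]])

```text
time_s: 12.05
ee_pos: [0.4813, 0.1313, 0.0894]
tcp_rot: [[0.002, -0.262, 0.965], [-0.006, 0.965, 0.262], [-1.0, -0.006, 0.0]]
wrist_force: [3.3, -9.0, -0.3]
finger_gap: 0.022
```

Locked both ways (+8 N and -9 N with no movement). Centre, open and retreat upward.

step_arm(rows=[[0.0008,-0.003,0,0,0,0,0.3],[0.0008,-0.003,0,0,0,0,0.4],[0,0,0,0,0,0,0.7],[0,0,0,0,0,0,0.7],[0,0,0,0,0,0,0.7],[0,0,0.01,0,0,0,0.7],[0,0,0.02,0,0,0,0.7],[0,0,0.03,0,0,0,0.7],[0,0,0.04,0,0,0,0.7],[0,0,0.04,0,0,0,0.7],[-0.03,0,0.02,0,0,0,0.7],[0,0,0,0,0,0,0.7]])

```text
time_s: 13.25
ee_pos: [0.4516, 0.1284, 0.2538]
tcp_rot: [[0.005, -0.264, 0.964], [0.002, 0.964, 0.264], [-1.0, 0.001, 0.005]]
wrist_force: [1.1, 0.7, -0.0]
finger_gap: 0.0597
```

step_arm(rows=[[-0.04,-0.02,0,0,0,0,0.7],[-0.04,-0.02,0,0,0,0,0.7],[-0.04,-0.02,0,0,0,0,0.7],[0,0,0,0,0,0,0.7],[0,0,0,0,0,0,0.7]])

```text
time_s: 13.75
ee_pos: [0.3319, 0.0678, 0.2496]
tcp_rot: [[0.002, -0.263, 0.965], [0.0, 0.965, 0.263], [-1.0, -0.0, 0.002]]
wrist_force: [1.2, 0.5, 0.0]
finger_gap: 0.0597
```

```bash
python3 - <<'E'
from h import *
a=snap('scene','s6.png');b=snap('top','t6.png');s=bot.get_obs();print(s['time_s'],s['ee_pos'],s['wrist_force'])
f=lambda i,r,c:cv2.resize(i[r:r+60,c:c+60],(400,400),interpolation=cv2.INTER_CUBIC)
cv2.imwrite('pics/f6.png',np.vstack([np.hstack([f(a,150,205),f(b,175,185)]),np.hstack([cv2.resize(a,(266,200)),cv2.resize(b,(266,200)),np.zeros((200,268,3),np.uint8)])])[...,::-1])
E
```

```text
13.85 [0.33332298 0.06830797 0.24955233] [0.29790891 0.48753831 0.05697288]
```

View pics/f6.png

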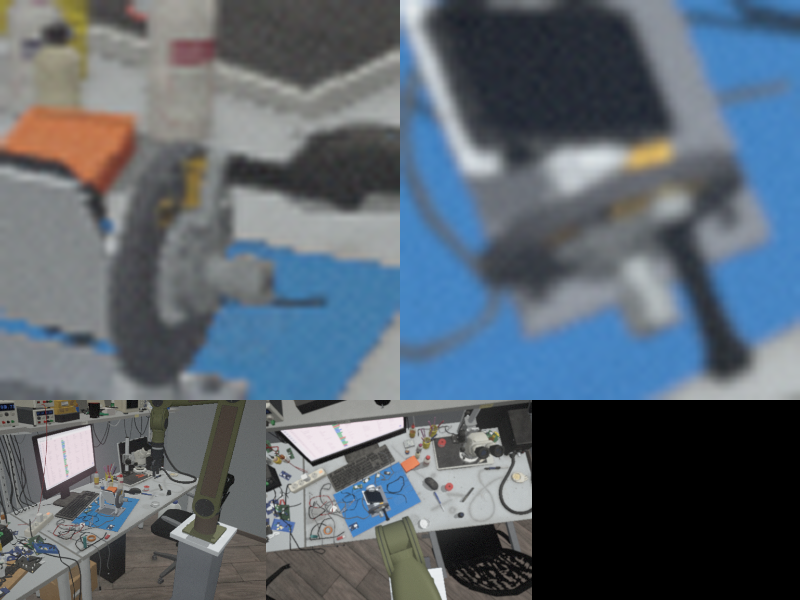

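The cradle is tilted with the arm clear. The crank is at the yellow stop, and the grip runs from top crop (685,240) to a flange end at (728,372). Comparing the flange's axial position with the start gives the collar depth.

```bash
python3 - <<'E'
from h import *
c=np.array([.60405,.18593,0]);yw=np.radians(14.9);X=np.array([np.cos(yw),np.sin(yw),0]);Y=np.array([-X[1],X[0],0])
for k,uv in(('before',np.array([345,530])/6+[160,150]-.4),('after',np.array([328,377])/6.667+[185,175]-.4)):
    p=onz('top',[uv],.155)[0]-c;print(k,p@X,p@Y)
# dark extent of grip end along its own axis, sub-pixel
from scipy.ndimage import map_coordinates as mc
for f,y0 in(('top0',.0259),('t6',-.0259)):
    g=cv2.cvtColor(cv2.imread('pics/%s.png'%f),cv2.COLOR_BGR2GRAY).astype(float)
    xs=np.arange(-.185,-.09,.0005);best=None
    P=[c+X*x+Y*(y0+o)+[0,0,.155] for o in(-.004,-.002,0,.002,.004) for x in xs]
    q=proj('top',P);v=mc(g,[q[:,1],q[:,0]],order=1).reshape(5,-1).mean(0)
    m=(v[:10].mean()+v.min())/2;i=np.where(v<m)[0];print(f,'front edge',xs[i[0]],'arm edge',xs[i[-1]])
E
```

```text
before -0.1652272282630795 0.02836048183129227
after -0.16496286703161822 -0.0227919789799561
top0 front edge -0.16599999999999998 arm edge -0.09199999999999992
t6 front edge -0.16399999999999998 arm edge -0.09299999999999992
```

```bash
python3 -c "
from rig import order
print(order.job_done())"
```

```text
the job is handed in; nothing more can be done
None
```

The cradle is tilted with the phone's left end up and locked in the yellow stop's notch. I handed the job in at about 14 s of the 38 s allowed.

**What I did:** I took the crank by its grip from above and pulled the collar out about 12 mm, against about 9 N. I turned it about 0.5 rad clockwise, eased the pin onto the plate and loosened the fingers. Then I pushed the grip on at roughly 25 mm/s until the pin dropped in, at about 1.0 rad. Finally I opened the gripper and backed away.

**Last checks:**
- **Lock:** it held against about 8 N clockwise and 9 N counter-clockwise without moving.
- **Collar:** the flange sits within 1–2 mm of its starting depth along the axis. Resting on the plate would put it about 8 mm out, so the pin is home.
- **Clearance:** the gripper was clear and the wrist force was about zero. The phone was not touched. I saw nothing disturbed in the last pictures, though I did not measure each bystander.

**What disagreed:** the real fingertips stood about 35–45 mm higher than the reported TCP and the tool description imply. My first closing therefore shut on nothing above the grip, touching nothing. I corrected the height from the pictures before the real grasp.

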